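# Lock a connector housing on the narrow anvil

### The arm

A 7-joint arm with a two-finger parallel gripper is mounted at the origin on the work surface. World frame = base frame: x ahead of the robot, y to its left, z up, the work surface at z = 0. Lengths are in mm, angles in rad, forces in N, time in s.
With the tool pointing down it reaches from about 400 to 875 mm from the base axis. Payload 4.4 kg.
Tool frame: the origin (TCP) lies at the very end of the fingers, on their centre line; the grasp point (between the pads) lies 19 mm behind it; z points along the fingers, y is the line along which they close (so a half turn about z gives the same grasp; the last joint's range is limited). The gripper opens to 85 mm and grips with 20 to 120 N. Pads are 22 mm wide; open, the fingers measure 114 mm over their backs; the gripper's body (76 mm by 85 mm) begins 54 mm behind the grasp point. The pads swing forward as they close: fully open they stand 13 mm farther back than shut.
Start: joints at [-1.245, 0.628, 0.038, 1.517, -0.027, 0.996, -0.02], TCP at [248.182, 600.769, 231.313] pointing down, gripper open.
Joint ranges: [-3.06, 3.06], [-0.37, 2.12], [-1.25, 1.32], [0.18, 2.47], [-1.1, 4.24], [0.23, 1.98], [-2.94, 2.94]. Speed limits (rad/s): [2.57, 2.57, 3.14, 3.14, 3.14, 3.14, 3.14].

### API

Orientations are given as [roll, pitch, yaw] about the fixed x, y, z axes, in that order (R = Rz(yaw) Ry(pitch) Rx(roll)).
In Python, from cell import read_state, get_image, camera_info, finish_job gives the robot as it stands.
- The arm moves only by the tool play_rows, never from a script. Its argument "deltas" is one flat list of numbers, 7 for each row, row after row: the shift along the tool's x, y, z in mm, then the turn, a rotation vector about the tool's x, y, z in rad, then the opening, from 0 (shut) to 1 (fully open). In form: [dx, dy, dz, ax, ay, az, grip, dx, dy, dz, ax, ay, az, grip, ...]. A call has 1 to 10 rows; each row is the pose to reach, as a shift and turn from the pose commanded when the call began, along the tool's axes at that moment; what a row does not reach only later rows make up. A row lasts 1/8 s, in which the tool goes at most 62.5 mm and 10.7 degrees, less where a joint would pass 70% of its speed; a pose out of reach is approached as far as the arm can. A call with a gripper value outside its range is refused whole. The fingers move at their own pace and stop on an object; the grip force is fixed at half the most. Time passes only in rows, so rows that repeat a pose let the fingers close. It gives the time, the measured TCP pose, the force, the opening and the grip force at its end, in the units of the state.
- read_state(): the state, without advancing time (a new reading comes with each control period).
- get_image(name): name is "scene" or "top"; returns the picture (400x640x3 uint8, red, green, blue); there is no depth.
- camera_info(name): a dict with "fx", "fy", "cx", "cy" (pixels), "distortion" ([k1, k2, p1, p2, k3] as OpenCV has them; the pictures are not rectified), "T" (4x4, takes a point from camera to world coordinates). Camera axes: x right, y down, z forward; pixel columns grow to the right and rows downward; lengths in mm; the calibration is good to about 2 mm. A picture is of the moment at which its call begins. camera_info takes no time and is no camera call.
- finish_job(): hands the job in; it is judged then, once.
The state is a dict: "clock": time; "qpos": joint angles; "qd": joint speeds; "tau": joint torques, N m; "eef_pos": TCP position; "tool_rot": TCP orientation; "force": force on the tool from outside, world axes, zero at the start; "torque": the same for the moment, N m; "width": finger opening in mm; "gripper_force": force on a finger pad.
Only numpy, scipy, OpenCV 4.12 (cv2) and the standard library are available. Lean on these libraries where they do the work, as an engineer would, in place of code of your own. Each camera call takes 0.05 s, during which the arm holds its last target. There are 200 camera calls.

### The job

Set the long connector housing upright on top of the narrow raised anvil bar, centred and lying lengthwise along it, and let go. Then pick up the hand pusher and, with its nose, press the housing's lock bar straight down until it is fully home, the housing staying put on the anvil; finally stand the pusher upright in its dish again. Press the lock only there, and leave the other connectors, the spray can and the tin where they are.

Things in the scene. Friction and masses are not known exactly. Their poses are not given: they have to be found in the camera images.
- housing_center (a point): The long black plastic connector housing: a block 64 mm long (its x), 40 mm wide (its y), 36 mm high (its z, up), the only one with an off-white bar standing out of its top; 90 g. This point is its centre, 18 mm above its underside, and its axes are the housing's. Flat sides, to be gripped across the 40 mm width. It has two equal ends: either may go either way.
- lock_top (a point): The lock bar in the middle of the housing's top: an off-white plastic bar 34 mm long (housing x) and 10 mm wide with a rounded crest, sliding in a recess of the housing. This point is the middle of its crest, 7.5 mm above the housing's top face when not pressed and 1.5 mm above it when fully home.
- lock (a joint): How far the lock bar has been pressed into the housing, m: 0 standing out, 0.006 fully home against its stop. It is stiff: it takes about 8 N to push and stays where it is left.
- anvil_top (a point): Fixed steel bench fixture. This point is the middle of the top face of its anvil bar, 100 mm above the table; the bar is 84 mm long (this point's x axis, level) and only 16 mm wide (y), z up. Below it are two legs on a base plate 12 mm thick and 50 mm wide that runs from x = -55 to +110 mm. Lamp post and guard: see lamp_top, guard_top.
- lamp_top (a point): Top of the lamp post fixed on the anvil's base 95 mm from the bar's middle: a rod 12 mm thick with a small head 28 mm across, 204 mm above the table.
- guard_top (a point): Middle of the top edge of the upright sheet-metal guard fixed on the anvil's base, parallel to the bar, on one side of it only: 84 mm long (x), 4 mm thick (y), its inner face 63 mm from the bar's centre line, its top edge 125 mm above the table; the base plate reaches under it.
- pusher_mid (a point): The hand pusher, a tool standing upright in its dish: round steel nose 26 mm across with a flat lower face, round wooden handle 20 mm across from 20 to 112 mm above the nose's face, a 24 mm cap on top, 122 mm tall in all, 140 g. This point is on its axis, half-way up (61 mm above the nose's face); z runs along it, towards the cap.
- pusher_nose (a point): Centre of the flat lower face of the pusher's nose, the face that presses; same axes as the pusher.
- dish_in (a point): Centre of the inner floor of the pusher's dish, a fixed round aluminium dish, 5 mm above the table; 64 mm across outside at the rim, about 53 mm clear inside, the rim 14 mm above the table. Two upright sheet-metal cheeks flank it at x = -40 and +40 mm (this point's axes), each 4 mm thick, 44 mm wide along y and 90 mm tall from the table; it is open along y.
- bin_edge (a point): Fixed blue open parts bin, 90 mm (x) by 180 mm (y) and 45 mm tall, full of small parts; the point is the middle of the rim of its far long side (+x), 45 mm up; the bin runs 90 mm from there towards the robot.
- square_center (a point): Bystander: square black connector 44 x 44 x 30 mm, no bar on top; the point is its centre, 15 mm up.
- round_center (a point): Bystander: round black connector 44 mm across, 36 mm high; the point is its centre, 18 mm up.
- spray_center (a point): Bystander: upright spray can, 56 mm across, 190 mm tall; the point is its centre, 95 mm up.
- tin_center (a point): Bystander: upright tin, 70 mm across, 70 mm tall; the point is its centre, 35 mm up.
Not all that is in view belongs to the job. What is shaped like the part that bears housing_center but yellow is not meant. There is more than one size of the part that bears anvil_top; the job needs the larger.

How it is judged (in metres and radians):
On the way, in this order (a step that is already met when the one before it is completed fails the run):
1. the housing rests centred along the anvil bar, let go, its lock still standing out (x of housing_center in the frame of anvil_top between -0.012 and 0.012 m and y of housing_center in the frame of anvil_top between -0.0055 and 0.0055 m and z of housing_center in the frame of anvil_top between 0.015 and 0.021 m and angle between the x axis of housing_center and the x axis of anvil_top, either way round below 0.17 rad and angle between housing_center's own z axis and vertical below 0.09 rad and contact force between housing and the fingers below 0.1 N and value of joint lock below 0.002 m and linear speed of housing below 0.02 m/s), for 0.2 s.
2. the gripped pusher's nose is on the lock and has pressed it home, the housing on the anvil (x of housing_center in the frame of anvil_top between -0.012 and 0.012 m and y of housing_center in the frame of anvil_top between -0.0055 and 0.0055 m and z of housing_center in the frame of anvil_top between 0.015 and 0.021 m and angle between the x axis of housing_center and the x axis of anvil_top, either way round below 0.17 rad and angle between housing_center's own z axis and vertical below 0.09 rad and contact force between housing and the fingers below 0.1 N and value of joint lock above 0.005 m and horizontal distance between pusher_nose and lock_top below 0.014 m and z of pusher_nose in the frame of lock_top between -0.003 and 0.003 m and contact force between pusher and the fingers above 2 N and angle between pusher_mid's own z axis and vertical below 0.2 rad), for 0.1 s.
At the end, for the whole second after the job is handed in: The housing lies upright on the anvil bar, its centre within 5.5 mm of the bar's centre line and 12 mm of its middle along it, within about 10 degrees of the bar's direction; the lock is pressed in by more than 5 of its 6 mm; the pusher stands upright on the floor of its dish; all at rest (x of housing_center in the frame of anvil_top between -0.012 and 0.012 m and y of housing_center in the frame of anvil_top between -0.0055 and 0.0055 m and z of housing_center in the frame of anvil_top between 0.015 and 0.021 m and angle between the x axis of housing_center and the x axis of anvil_top, either way round below 0.17 rad and angle between housing_center's own z axis and vertical below 0.09 rad and value of joint lock above 0.005 m and linear speed of each of housing, pusher below 0.02 m/s and horizontal distance between pusher_nose and dish_in below 0.022 m and z of pusher_nose in the frame of dish_in between -0.004 and 0.004 m and angle between pusher_mid's own z axis and vertical below 0.1 rad); the robot touches nothing.
It fails at once if the lock is pressed in while the housing is not on the anvil (value of joint lock above 0.002 m and distance between housing_center and anvil_top above 0.045 m).
It fails at once if the lock is pressed home with something other than the pusher's nose (value of joint lock above 0.003 m and velocity of joint lock above 0.003 m/s and distance between pusher_nose and lock_top above 0.018 m).
It fails at once if a bystander is shifted by more than 25 mm or knocked over (distance of any of square_center, round_center, spray_center, tin_center from where it was at the start of the episode above 0.025 m or angle between any of square_center, round_center, spray_center, tin_center's own z axis and vertical above 0.35 rad).
It also fails if it takes over 72 s, if anything falls off the work surface, if the arm or the gripper's body presses on something with over 40 N, if the wrist force passes 120 N, or if a joint passes its speed limit or range.

## Working session

There is one attempt and no reset: what is moved stays moved. The work goes in short steps, Python scripts to look and compute and a tool call to move; the robot and the scene stay as the last step left them, time stands still between calls to the robot, and variables do not carry over. Pictures are saved under pics/ and viewed, at most 10 in all, crops included, and the job is handed in when it is done.

Besides the shell and the picture viewer there is one more tool, called after ">>>" in YAML: its name, and indented under it one key for each argument. play_rows: Moves the arm, as the interface text tells. Its arguments: {"type":"object","properties":{"deltas":{"type":"array"}},"required":["deltas"]}

```bash
mkdir -p pics; ls
python3 - <<'E'
from cell import *
import cv2,numpy as np
for n in("scene","top"):
    im=get_image(n); cv2.imwrite(f"pics/{n}0.png",im[:,:,::-1]); c=camera_info(n); print(n,c["fx"],c["fy"],c["cx"],c["cy"],c["distortion"],np.round(c["T"],3).tolist())
print(read_state())
E
```

```text
pics
scene 364.83041998626084 364.83041998626084 318.3238653829655 202.4536160248519 [-0.05264341  0.          0.          0.          0.        ] [[-0.373, 0.648, -0.664, 1196.215], [0.928, 0.263, -0.264, 286.249], [0.004, -0.715, -0.7, 825.616], [0.0, 0.0, 0.0, 1.0]]
top 397.1350963857203 397.1350963857203 322.3168730361776 198.87538605401215 [-0.04975414  0.          0.          0.          0.        ] [[0.004, -0.984, 0.179, 386.565], [-1.0, -0.002, 0.01, 8.164], [-0.01, -0.179, -0.984, 1050.556], [0.0, 0.0, 0.0, 1.0]]
{'clock': 0.1, 'qpos': array([-1.24480862,  0.6292703 ,  0.03845154,  1.51828437, -0.02701635,
        0.99631455, -0.01998496]), 'qd': array([-2.26772761e-04, -4.49965232e-04,  9.27568331e-04, -2.61371544e-03,
        4.06381200e-04,  1.15638978e-03, -6.58637381e-05]), 'tau': array([ 3.26528323e-03, -5.64543343e+01,  1.23041030e+00, -1.93978822e+01,
        1.12436543e-02,  5.28924633e-03, -2.05802257e-05]), 'eef_pos': array([247.94832946, 600.22716335, 230.46514031]), 'tool_rot': array([-3.13983412e+00,  9.48171053e-06,  2.74980524e+00]), 'force': array([-0.23796303,  0.45191939, -0.85275612]), 'torque': array([-0.02480369, -0.01377626, -0.03926199]), 'gripper_force': 0.0, 'width': 85.55027746882233}
```

View pics/scene0.png

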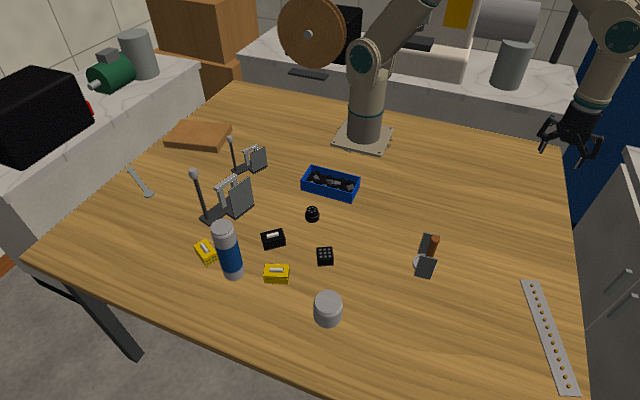

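View pics/top0.png

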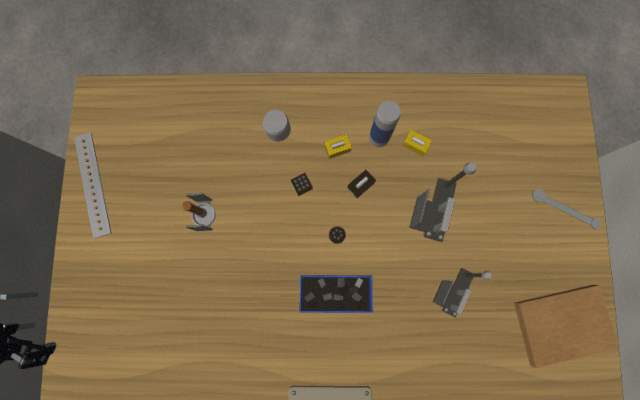

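Scene: the housing is at scene (273,238) / top (361,184), the larger anvil at (233,195) / (437,212), the pusher and dish at (428,255) / (200,212). Next I'll zoom on these.

```bash
cat > h.py <<'E'
import cv2,numpy as np
from cell import *
def ray(n,u,v):
    c=camera_info(n);K=np.array([[c["fx"],0,c["cx"]],[0,c["fy"],c["cy"]],[0,0,1]]);T=np.array(c["T"])
    p=cv2.undistortPoints(np.array([[[u,v]]],float),K,np.array(c["distortion"]))[0,0]
    return T[:3,3],T[:3,:3]@np.array([p[0],p[1],1])
def plane(n,uv,z):
    o,d=ray(n,*uv); return o+d*(z-o[2])/d[2]
def tri(a,b):
    (o1,d1),(o2,d2)=ray("scene",*a),ray("top",*b)
    s=np.linalg.lstsq(np.c_[d1,-d2],o2-o1,rcond=None)[0]
    p,q=o1+d1*s[0],o2+d2*s[1]; return (p+q)/2,np.linalg.norm(p-q)
def proj(n,P):
    c=camera_info(n);K=np.array([[c["fx"],0,c["cx"]],[0,c["fy"],c["cy"]],[0,0,1]]);T=np.linalg.inv(np.array(c["T"]))
    return cv2.projectPoints(np.atleast_2d(np.array(P,float)),cv2.Rodrigues(T[:3,:3])[0],T[:3,3],K,np.array(c["distortion"]))[0][:,0]
def montage(out,tiles,size=(400,300)):
    r=[]
    for n,x,y,w in tiles:
        im=get_image(n)[:,:,::-1]; h=w*3//4
        t=cv2.resize(im[y:y+h,x:x+w],size,interpolation=cv2.INTER_CUBIC)
        for k in range(0,w,10): cv2.putText(t,str(x+k),(int(k*size[0]/w),8),0,.3,(0,255,255)); cv2.line(t,(int(k*size[0]/w),8),(int(k*size[0]/w),12),(0,255,255))
        for k in range(0,h,10): cv2.putText(t,str(y+k),(0,int(k*size[1]/h)+3),0,.3,(0,255,0)); cv2.line(t,(20,int(k*size[1]/h)),(24,int(k*size[1]/h)),(0,255,0))
        r.append(t)
    cv2.imwrite(out,np.vstack([np.hstack(r[i:i+2]) for i in range(0,len(r),2)]))
E
python3 - <<'E'
from h import *
montage("pics/a.png",[("top",400,155,100),("scene",180,160,90),("top",330,160,60),("scene",250,218,48)])
montage("pics/b.png",[("top",170,180,64),("scene",400,225,64),("top",265,165,60),("scene",300,230,60)])
E
```

```text
(no output)
```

View pics/a.png

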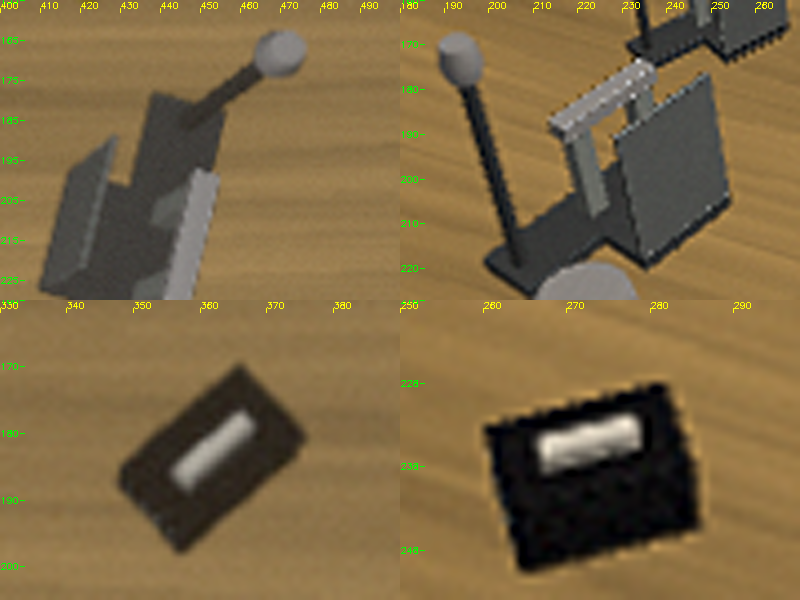

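View pics/b.png

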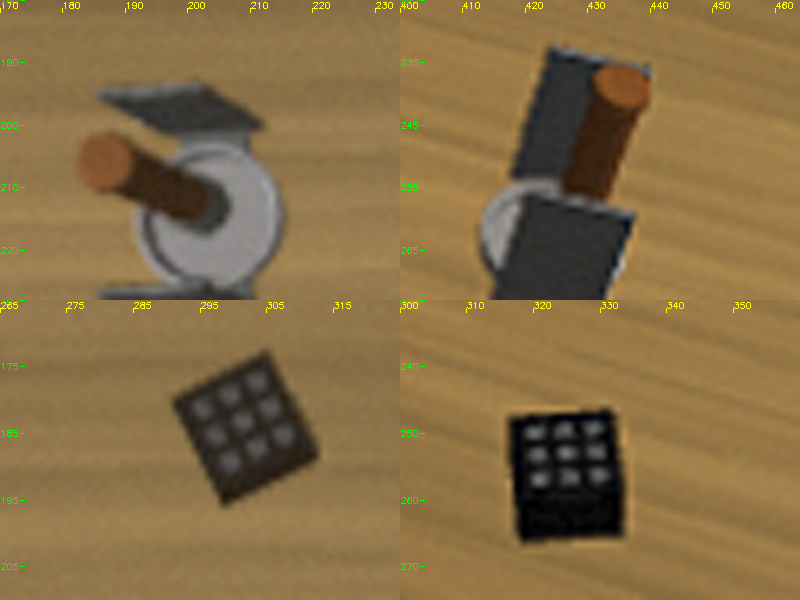

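The crops show the anvil bar (bright strip, top (451,198) downwards; scene (213,187)–(237,175)), the off-white lock bar, and the pusher cap (top (187,206), scene (435,239)). I'll measure with masks.

```bash
cat > m.py <<'E'
from h import *
def blob(n,box,f,near=None):
    im=get_image(n); x0,y0,x1,y1=box; c=im[y0:y1,x0:x1].astype(int); m=f(c[...,0],c[...,1],c[...,2]).astype(np.uint8)
    k,l,s,ce=cv2.connectedComponentsWithStats(m); i=1+np.argmax(s[1:,4]); mm=(l==i).astype(np.uint8)
    cnt=cv2.findContours(mm,0,cv2.CHAIN_APPROX_NONE)[0][0]
    r=cv2.minAreaRect(cnt); b=cv2.boxPoints(r)+[x0,y0]
    return ce[i]+[x0,y0],b,s[i,4]
if __name__=="__main__":
    bright=lambda r,g,b:(r>125)&(abs(r-b)<25)
    white=lambda r,g,b:(r>130)&(b>105)
    for nm,bt,bs,f,z in [("bar",(425,192,462,245),(205,168,242,196),bright,100),("lock",(350,172,372,194),(263,228,283,244),white,43),
      ("lamp",(460,160,480,178),(186,165,202,182),bright,204),("dish",(185,195,222,235),(405,245,445,275),lambda r,g,b:(abs(r-b)<25)&(r>110),14),
      ("cap",(178,195,200,220),(425,230,445,250),lambda r,g,b:(r>110)&(r-b>70)&(r-g>50),127)]:
        ct,b1,a1=blob("top",bt,f); cs,b2,a2=blob("scene",bs,f)
        print(nm,"top",ct.round(1),b1.round(1).tolist(),a1,"scene",cs.round(1),b2.round(1).tolist(),a2)
        print("  tri",[np.round(q,1) for q in tri(cs,ct)],"planes",plane("top",ct,z).round(1),plane("scene",cs,z).round(1))
        print("  topbox",[plane("top",p,z)[:2].round(0).tolist() for p in b1]); print("  scnbox",[plane("scene",p,z)[:2].round(0).tolist() for p in b2])
    dark=lambda r,g,b:(r<75)
    for nm,bt,bs in [("housing",(340,165,380,205),(255,222,290,255))]:
        ct,b1,a=blob("top",bt,lambda r,g,b:(r<80)&(r-b<40)); print(nm,ct.round(1),[plane("top",p,36)[:2].round(0).tolist() for p in b1],plane("top",b1.mean(0),30).round(1))
E
python3 m.py
```

```text
bar top [447.6 214.3] [[440.6, 229.4], [448.3, 197.1], [454.6, 198.6], [446.9, 230.9]] 213 scene [224.8 180.6] [[213.4, 186.1], [234.6, 171.9], [236.9, 175.4], [215.7, 189.5]] 97
  tri [array([ 523.1, -287.4,   96.5]), np.float64(2.3)] planes [ 522.1 -285.2  100. ] [ 526.5 -285.9  100. ]
  topbox [[485.0, -266.0], [564.0, -289.0], [561.0, -304.0], [482.0, -281.0]]
  scnbox [[560.0, -304.0], [479.0, -280.0], [491.0, -264.0], [571.0, -289.0]]
lock top [361.5 181.5] [[355.7, 184.4], [365.6, 176.5], [367.4, 178.7], [357.5, 186.6]] 37 scene [272.5 234. ] [[266.7, 232.9], [277.9, 231.7], [278.2, 235.0], [267.0, 236.2]] 34
  tri [array([616.7, -83.3,  38.7]), np.float64(0.1)] planes [615.8 -82.9  43. ] [619.9 -81.2  43. ]
  topbox [[608.0, -68.0], [629.0, -94.0], [623.0, -98.0], [602.0, -72.0]]
  scnbox [[623.0, -98.0], [606.0, -71.0], [617.0, -65.0], [633.0, -92.0]]
lamp top [471.1 166.6] [[466.0, 167.0], [471.5, 161.5], [476.5, 166.5], [471.0, 172.0]] 56 scene [192.9 169.8] [[189.0, 168.0], [197.0, 168.0], [197.0, 172.0], [189.0, 172.0]] 32
  tri [array([ 614. , -311.5,  201.5]), np.float
[... 460 characters left out ...]
[531.1 330.6  14. ] [532.7 314.2  14. ]
  topbox [[563.0, 367.0], [563.0, 308.0], [502.0, 305.0], [502.0, 363.0]]
  scnbox [[549.0, 301.0], [501.0, 317.0], [509.0, 331.0], [556.0, 316.0]]Traceback (most recent call last):
  File "m.py", line 14, in <module>
    ct,b1,a1=blob("top",bt,f); cs,b2,a2=blob("scene",bs,f)
             ~~~~^^^^^^^^^^^^
  File "m.py", line 4, in blob
    k,l,s,ce=cv2.connectedComponentsWithStats(m); i=1+np.argmax(s[1:,4]); mm=(l==i).astype(np.uint8)
                                                      ~~~~~~~~~^^^^^^^^^
    return _wrapfunc(a, 'argmax', axis=axis, out=out, **kwds)
    return bound(*args, **kwds)
ValueError: attempt to get argmax of an empty sequence
```

```bash
cat > m2.py <<'E'
from m import *
print("cap tri",tri((435.5,238.8),(187.1,205.9)),plane("top",(187.1,205.9),127),plane("scene",(435.5,238.8),127))
orange=lambda r,g,b:(r-b>70)&(r>95)&(g*1.75<r)
for n,b in(("top",(176,195,215,225)),("scene",(420,230,445,262))):
    im=get_image(n); print(n,blob(n,b,orange))
ct,b1,a=blob("top",(340,165,380,205),lambda r,g,b:(r<85)&(r-b<40)); w=np.array([plane("top",p,36)[:2] for p in b1]); print("housing",w.round(0).tolist(),w.mean(0),ct)
# weighted direction of the lock bar
for n,(x0,y0,x1,y1),z in(("top",(350,172,374,194),43),("top",(436,190,460,245),100)):
    c=get_image(n)[y0:y1,x0:x1].astype(float); wt=np.clip(c[...,2]-(75 if z==43 else 105),0,None); ys,xs=np.nonzero(wt); 
    P=np.array([plane(n,(x+x0,y+y0),z)[:2] for x,y in zip(xs,ys)]); ww=wt[ys,xs]; m=np.average(P,axis=0,weights=ww); C=np.cov(P.T,aweights=ww); e,v=np.linalg.eigh(C); print(z,m.round(1),np.degrees(np.arctan2(v[1,1],v[0,1])),np.sqrt(12*e))
for u,v in((184.9,194.9),(202,193.3)): print("cheek",plane("top",(u,v),90).round(0))
for u,v in((347.8,187-.0),(366,174.7),(375.8,185.5),(357,202.8)): print(plane("top",(u,v),36).round(0)[:2])
E
python3 m2.py
```

```text
cap tri (array([537.86348554, 342.57098401, 120.50996728]), np.float64(1.5814832457135652)) [536.95427268 339.42705352 127.        ] [543.52410975 342.79714043 127.        ]Traceback (most recent call last):
  File "m2.py", line 5, in <module>
    im=get_image(n); print(n,blob(n,b,orange))
                             ~~~~^^^^^^^^^^^^
  File "m.py", line 4, in blob
    k,l,s,ce=cv2.connectedComponentsWithStats(m); i=1+np.argmax(s[1:,4]); mm=(l==i).astype(np.uint8)
                                                      ~~~~~~~~~^^^^^^^^^
    return _wrapfunc(a, 'argmax', axis=axis, out=out, **kwds)
    return bound(*args, **kwds)
ValueError: attempt to get argmax of an empty sequence
```

```bash
sed -i '/^orange/,/^    im=/d' m2.py
cat > d.py <<'E'
# usage: d.py x y z yaw -> delta in the tool's axes from the measured pose, tool pointing down
import sys; from h import *
from scipy.spatial.transform import Rotation as R
x,y,z,yaw=map(float,sys.argv[1:5]); s=read_state(); 
R0=R.from_euler("xyz",s["tool_rot"]); Rt=R.from_euler("xyz",[np.pi,0,yaw])
print("now",s["clock"],s["eef_pos"].round(1),s["tool_rot"].round(4),"w",round(s["width"],1),"gf",round(s["gripper_force"],1),"F",s["force"].round(1),"q",s["qpos"].round(2))
print("delta",R0.inv().apply(np.array([x,y,z])-s["eef_pos"]).round(1),(R0.inv()*Rt).as_rotvec().round(4))
E
python3 m2.py; for y in 2.4 -0.74 0.83 ; do python3 d.py 617 -83 150 $y; done
```

```text
cap tri (array([537.86348554, 342.57098401, 120.50996728]), np.float64(1.5814832457135652)) [536.95427268 339.42705352 127.        ] [543.52410975 342.79714043 127.        ]
housing [[606.0, -43.0], [652.0, -95.0], [620.0, -122.0], [574.0, -70.0]] [613.12178458 -82.43635096] [361.06571429 183.46285714]
43 [615.3 -82.8] 131.250799133495 [ 9.68883954 35.65541501]
100 [ 521.3 -284.6] 163.3165528204584 [15.2978841  85.44096682]
cheek [571. 360.  90.]
cheek [575. 317.  90.]
[603. -48.]
[636. -96.]
[ 607. -121.]
[561. -71.]
now 1.2 [248.2 600.8 231.3] [ 3.1416 -0.      2.7498] w 85.7 gf 0.0 F [ 0.4 -0.3 -0. ] q [-1.24  0.63  0.04  1.52 -0.03  1.   -0.02]
delta [-602.  -491.1   81.3] [-0.     -0.      0.3498]
now 1.2 [248.2 600.8 231.3] [ 3.1416 -0.      2.7498] w 85.7 gf 0.0 F [ 0.4 -0.3 -0. ] q [-1.24  0.63  0.04  1.52 -0.03  1.   -0.02]
delta [-602.  -491.1   81.3] [ 1.0000e-04 -0.0000e+00 -2.7934e+00]
now 1.2 [248.2 600.8 231.3] [ 3.1416 -0.      2.7498] w 85.7 gf 0.0 F [ 0.4 -0.3 -0. ] q [-1.24  0.63  0.04  1.52 -0.03  1.   -0.02]
delta [-602.  -491.1   81.3] [-0.     -0.      1.9198]
```

>>> play_rows:
  deltas: [-301, -245, 20, 0, 0, 0.15, 0.75, -301, -245, 20, 0, 0, 0.3, 0.75, -301, -245, 20, 0, 0, 0.46, 0.75, -301, -245, 20, 0, 0, 0.46, 0.75, -301, -245, 20, 0, 0, 0.46, 0.75, -301, -245, 20, 0, 0, 0.46, 0.75, -601, -490, 81, 0, 0, 0.46, 0.75, -601, -490, 81, 0, 0, 0.46, 0.75, -601, -490, 81, 0, 0, 0.46, 0.75, -601, -490, 81, 0, 0, 0.46, 0.75]

```text
clock: 2.45
eef_pos: [544.6, 52.2, 173.9]
tool_rot: [3.141, 0.0, 2.29]
force: [0.4, 0.9, 0.0]
width: 64.0
gripper_force: 0.0
```

```bash
python3 d.py 616.5 -82.5 150 2.29
```

```text
now 2.45 [544.6  52.2 173.9] [3.1406e+00 2.0000e-04 2.2900e+00] w 64.0 gf 0.0 F [0.4 0.9 0. ] q [-0.25  0.56  0.15  1.87 -0.12  0.72  0.69]
delta [-148.7  -34.7   23.9] [0.001  0.0002 0.    ]
```

>>> play_rows:
  deltas: [-148, -34, 20, 0, 0, 0, 0.75, -148, -34, 20, 0, 0, 0, 0.75, -148, -34, 20, 0, 0, 0, 0.75, -148, -34, 20, 0, 0, 0, 0.75, -148, -34, 20, 0, 0, 0, 0.75]

```text
clock: 3.08
eef_pos: [615.0, -78.4, 153.9]
tool_rot: [3.141, -0.002, 2.291]
force: [0.1, -0.1, 0.5]
width: 64.0
gripper_force: 0.0
```

```bash
python3 d.py 616.5 -82.5 8 2.29; python3 -c "
from h import *
montage('pics/c.png',[('top',320,140,80),('scene',235,180,80)])"
```

```text
now 3.075 [615.  -78.4 153.9] [ 3.1413e+00 -1.5000e-03  2.2910e+00] w 64.0 gf 0.0 F [ 0.1 -0.1  0.5] q [ 0.    0.68  0.13  1.68 -0.12  0.79  0.91]
delta [ -4.3  -1.6 145.8] [ 0.0003 -0.0015  0.001 ]
```

View pics/c.png

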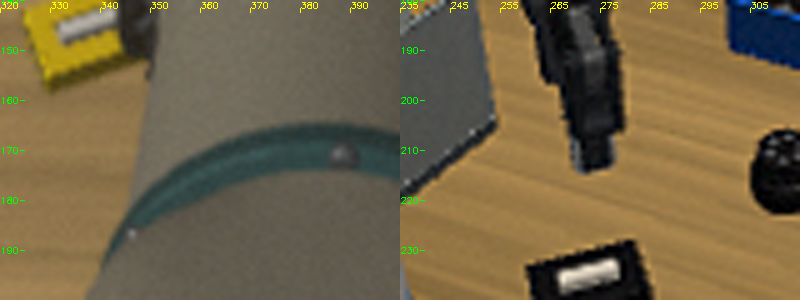

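The arm blocks the top view. In the scene view, the fingers stand over the housing and the yellow part is clear. I'll descend.

>>> play_rows:
  deltas: [-4, -1, 40, 0, -0.001, 0, 0.75, -4, -1, 80, 0, -0.001, 0, 0.75, -4, -1, 115, 0, -0.001, 0, 0.75, -4, -1, 135, 0, -0.001, 0, 0.75, -4, -1, 144, 0, -0.001, 0, 0.75, -4, -1, 144, 0, -0.001, 0, 0.75]

```text
clock: 3.92
eef_pos: [617.6, -83.3, 10.3]
tool_rot: [3.141, 0.001, 2.29]
force: [-0.3, 0.5, -0.0]
width: 64.1
gripper_force: 0.0
```

```bash
python3 d.py 616.5 -82.5 8 2.29; python3 -c "
from h import *
montage('pics/d.png',[('scene',245,205,60),('scene',245,205,60)])"
```

```text
now 3.925 [617.6 -83.3  10.3] [3.1413e+00 1.2000e-03 2.2902e+00] w 64.1 gf 0.0 F [-0.3  0.5 -0. ] q [ 0.03  0.89  0.09  1.74 -0.14  0.52  0.94]
delta [ 1.3 -0.3  2.3] [0.0003 0.0012 0.0002]
```

View pics/d.png

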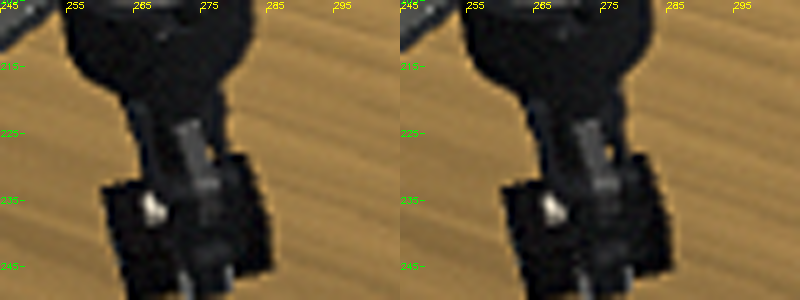

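The near finger (275,240) is roughly mid-housing. Closing.

>>> play_rows:
  deltas: [0, 0, 0, 0, 0, 0, 0.4, 0, 0, 0, 0, 0, 0, 0.3, 0, 0, 0, 0, 0, 0, 0.3, 0, 0, 0, 0, 0, 0, 0.3, 0, 0, 0, 0, 0, 0, 0.3, 0, 0, 0, 0, 0, 0, 0.3]

```text
clock: 4.78
eef_pos: [618.3, -83.7, 11.2]
tool_rot: [3.14, 0.003, 2.29]
force: [0.8, 1.0, 7.1]
width: 39.2
gripper_force: 62.5
```

```bash
python3 d.py 617.6 -83.3 200 2.29
```

```text
now 4.775 [618.3 -83.7  11.2] [3.1401e+00 2.6000e-03 2.2897e+00] w 39.2 gf 62.5 F [0.8 1.  7.1] q [ 0.03  0.88  0.09  1.74 -0.14  0.52  0.94]
delta [   0.3    0.  -188.8] [ 0.0015  0.0026 -0.0003]
```

```bash
python3 d.py 524 -285 170 2.85
```

```text
now 4.775 [618.3 -83.7  11.2] [3.1401e+00 2.6000e-03 2.2897e+00] w 39.2 gf 62.5 F [0.8 1.  7.1] q [ 0.03  0.88  0.09  1.74 -0.14  0.52  0.94]
delta [ -89.7 -203.3 -158.9] [ 0.0008  0.0029 -0.5603]
```

>>> play_rows:
  deltas: [0, 0, -20, 0, 0, 0, 0.3, 0, 0, -60, 0, 0, 0, 0.3, 0, 0, -110, 0, 0, 0, 0.3, 0, 0, -160, 0, 0, 0, 0.3, 0, 0, -160, 0, 0, 0, 0.3, 0, 0, -160, 0, 0, 0, 0.3]

```text
clock: 5.52
eef_pos: [616.5, -83.3, 170.2]
tool_rot: [-3.141, 0.0, 2.29]
force: [-0.4, 0.3, -1.4]
width: 39.0
gripper_force: 61.6
```

```bash
python3 d.py 524 -285 170 2.85
```

```text
now 5.525 [616.5 -83.3 170.2] [-3.1413e+00  4.0000e-04  2.2898e+00] w 39.0 gf 61.6 F [-0.4  0.3 -1.4] q [ 0.    0.66  0.14  1.66 -0.11  0.83  0.91]
delta [ -90.9 -202.5    0.3] [-4.000e-04  3.000e-04 -5.602e-01]
```

>>> play_rows:
  deltas: [-22, -50, 0, 0, 0, -0.14, 0.3, -45, -100, 0, 0, 0, -0.28, 0.3, -68, -150, 0, 0, 0, -0.42, 0.3, -85, -188, 0, 0, 0, -0.56, 0.3, -91, -202, 0, 0, 0, -0.56, 0.3, -91, -202, 0, 0, 0, -0.56, 0.3, -91, -202, 0, 0, 0, -0.56, 0.3]

```text
clock: 6.4
eef_pos: [526.2, -282.3, 169.5]
tool_rot: [3.14, 0.0, 2.852]
force: [-0.8, 0.6, -0.7]
width: 39.1
gripper_force: 61.5
```

```bash
python3 d.py 524 -285 125 2.85; python3 -c "
from h import *
montage('pics/e.png',[('top',400,155,100),('scene',180,140,80)])"
```

```text
now 6.4 [ 526.2 -282.3  169.5] [3.1402 0.     2.852 ] w 39.1 gf 61.5 F [-0.8  0.6 -0.7] q [ 0.47  0.62 -0.04  1.73  0.03  0.79  1.7 ]
delta [ 1.3 -3.3 44.5] [0.0014 0.     0.002 ]
```

View pics/e.png

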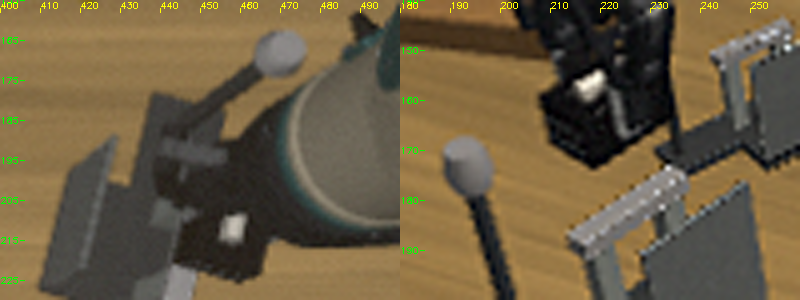

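Held housing over the bar (top (457,217)), level and roughly aligned. I'll go down close and check.

>>> play_rows:
  deltas: [0, 0, 15, 0, 0, 0, 0.3, 0, 0, 35, 0, 0, 0, 0.3, 0, 0, 48, 0, 0, 0, 0.3, 0, 0, 53, 0, 0, 0, 0.3, 0, 0, 53, 0, 0, 0, 0.3]

```text
clock: 7.12
eef_pos: [525.1, -284.9, 116.7]
tool_rot: [-3.141, 0.0, 2.85]
force: [-0.3, -0.5, -1.8]
width: 38.9
gripper_force: 61.5
```

```bash
python3 d.py 524 -285 111.5 2.85; python3 -c "
from h import *
montage('pics/f.png',[('top',420,175,60),('scene',200,155,60)])"
```

```text
now 7.125 [ 525.1 -284.9  116.7] [-3.1412e+00  3.0000e-04  2.8499e+00] w 38.9 gf 61.5 F [-0.3 -0.5 -1.8] q [ 0.47  0.7  -0.04  1.77  0.04  0.67  1.69]
delta [ 1.1 -0.4  5.2] [-0.0004  0.0003 -0.0001]
```

View pics/f.png

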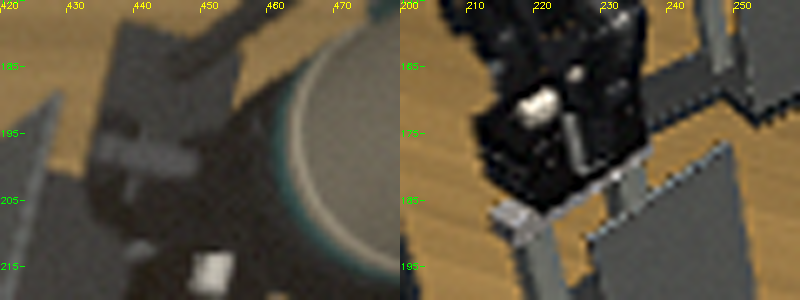

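Run:
```python
from h import *
x=np.array([np.cos(2.85-np.pi),np.sin(2.85-np.pi)]);y=np.array([-x[1],x[0]]);c=np.array([524,-285])
for nm,uv,z in(("h left",(212.6,181),105.5),("h front",(221.7,187.5),105.5),("h right",(237,177.5),105.5),("bar L",(213.6,186.8),100),("bar R",(218.,190),100)):
    p=plane("scene",uv,z)[:2]-c; print(nm,round(p@x,1),round(p@y,1))
T=c
print("pred housing",proj("scene",[[*(T+32*x*1-20*y),105.5],[*(T+32*x+20*y),105.5],[*(T-32*x+20*y),105.5]]).round(1).tolist())
print("pred bar",proj("scene",[[*(c+42*x-8*y),100],[*(c+42*x+8*y),100]]).round(1).tolist())
print("pred lock top-view",proj("top",[[*(T+17*x),149],[*(T-17*x),149]]).round(1).tolist())
from m import blob
for f in(120,):
    a=blob("top",(440,195,462,225),lambda r,g,b:(r>f)&(b>f-25)); print(a[0],a[1].tolist(),plane("top",a[0],149))
```

```text
h left 30.4 -22.1
h front 32.4 22.0
h right -26.8 23.5
bar L 42.2 -4.8
bar R 43.2 16.5
pred housing [[212.6, 181.6], [221.4, 187.1], [237.5, 176.2]]
pred bar [[213.0, 186.3], [216.4, 188.6]]
pred lock top-view [[455.6, 203.5], [452.1, 217.5]]
[451.92 215.32] [[450.0, 213.0], [454.0, 213.0], [454.0, 218.0], [450.0, 218.0]] [ 512.69941221 -279.95122605  149.        ]
```

Predicted and seen housing corners agree within a pixel; the bar centre line is within about 1 mm. Set down.

>>> play_rows:
  deltas: [0, 0, 3, 0, 0, 0, 0.3, 0, 0, 5, 0, 0, 0, 0.3, 0, 0, 5.5, 0, 0, 0, 0.3, 0, 0, 5.5, 0, 0, 0, 0.3]

```text
clock: 7.78
eef_pos: [525.2, -285.0, 111.5]
tool_rot: [-3.141, 0.001, 2.85]
force: [0.3, 0.8, -0.8]
width: 39.0
gripper_force: 61.5
```

>>> play_rows:
  deltas: [0, 0, 0.5, 0, 0, 0, 0.3, 0, 0, 0.5, 0, 0, 0, 0.3]

```text
clock: 8.02
eef_pos: [525.3, -285.1, 111.2]
tool_rot: [-3.141, 0.001, 2.85]
force: [-0.8, 0.6, 0.5]
width: 39.0
gripper_force: 61.9
```

>>> play_rows:
  deltas: [0, 0, 0.7, 0, 0, 0, 0.3, 0, 0, 0.7, 0, 0, 0, 0.3]

```text
clock: 8.28
eef_pos: [525.2, -285.1, 111.2]
tool_rot: [-3.141, 0.001, 2.85]
force: [-1.8, 1.5, 5.9]
width: 38.7
gripper_force: 62.5
```

>>> play_rows:
  deltas: [0, 0, -0.5, 0, 0, 0, 0.5, 0, 0, -0.5, 0, 0, 0, 0.58, 0, 0, -0.5, 0, 0, 0, 0.68, 0, 0, -0.5, 0, 0, 0, 0.68, 0, 0, -0.5, 0, 0, 0, 0.68]

```text
clock: 8.9
eef_pos: [525.2, -285.1, 110.8]
tool_rot: [-3.141, 0.001, 2.85]
force: [-0.6, -1.0, 1.1]
width: 57.9
gripper_force: 0.0
```

>>> play_rows:
  deltas: [0, 0, -10, 0, 0, 0, 0.68, 0, 0, -30, 0, 0, 0, 0.68, 0, 0, -70, 0, 0, 0, 0.68, 0, 0, -120, 0, 0, 0, 0.68, 0, 0, -150, 0, 0, 0, 0.68, 0, 0, -150, 0, 0, 0, 0.68]

```text
clock: 9.65
eef_pos: [526.7, -285.7, 264.4]
tool_rot: [-3.14, 0.007, 2.85]
force: [0.5, 0.7, -0.3]
width: 57.9
gripper_force: 0.0
```

```bash
python3 d.py 538 341 220 3.24; python3 d.py 538 341 220 0.1
```

```text
now 9.65 [ 526.7 -285.7  264.4] [-3.1399  0.0074  2.8497] w 57.9 gf 0.0 F [ 0.5  0.7 -0.3] q [ 0.48  0.52 -0.04  1.63  0.03  0.99  1.7 ]
delta [169.8 603.6  42.2] [-0.0031  0.007  -0.3903]
now 9.65 [ 526.7 -285.7  264.4] [-3.1399  0.0074  2.8497] w 57.9 gf 0.0 F [ 0.5  0.7 -0.3] q [ 0.48  0.52 -0.04  1.63  0.03  0.99  1.7 ]
delta [169.8 603.6  42.2] [0.0097 0.0043 2.7497]
```

>>> play_rows:
  deltas: [85, 302, 0, 0, 0, 0, 0.9, 85, 302, 0, 0, 0, -0.1, 0.9, 85, 302, 0, 0, 0, -0.2, 0.9, 85, 302, 0, 0, 0, -0.3, 0.9, 85, 302, 0, 0, 0, -0.39, 1, 85, 302, 0, 0, 0, -0.39, 1, 170, 602, 30, 0, 0.007, -0.39, 1, 170, 602, 30, 0, 0.007, -0.39, 1, 170, 602, 30, 0, 0.007, -0.39, 1, 170, 602, 30, 0, 0.007, -0.39, 1]

```text
clock: 10.9
eef_pos: [534.7, 277.7, 235.6]
tool_rot: [-3.141, -0.007, -3.046]
force: [1.8, 0.2, -0.1]
width: 85.2
gripper_force: 0.0
```

```bash
python3 d.py 540 341 200 3.24;  python3 - <<'E'
from h import *
from m import blob
x=np.array([np.cos(2.85-np.pi),np.sin(2.85-np.pi)]);y=np.array([-x[1],x[0]]);c=np.array([524,-285])
for n,b in(("top",(430,190,465,240)),("scene",(205,155,240,190))):
    a=blob(n,b,lambda r,g,b:(r>150)&(b>120)&(r-b>8)&(r-b<45)); w=plane(n,a[0],143.5)[:2]; bx=np.array([plane(n,q,143.5)[:2]-c for q in a[1]]); print(n,a[0],a[2],"lock",w.round(1),(w-c)@x,(w-c)@y); print(np.c_[bx@x,bx@y].round(1).tolist())
montage("pics/g.png",[('top',415,180,60),('scene',195,150,60),("top",160,170,80),("scene",390,205,80)])
E
```

```text
now 10.9 [534.7 277.7 235.6] [-3.1405 -0.007  -3.0457] w 85.2 gf 0.0 F [ 1.8  0.2 -0.1] q [-0.4   0.56 -0.2   1.64  0.13  0.96  1.03]
delta [-11.6  62.6  35.5] [-0.001  -0.007  -0.0025]
top [452.33333333 210.68627451] 51 lock [ 524.3 -283.3] -0.22485885922143536 1.7555073173057092
[[-17.9, 5.7], [16.0, 5.6], [16.3, -2.2], [-17.6, -2.1]]
scene [223.25       170.55555556] 36 lock [ 529.5 -280.3] 3.890968729265131 6.0302692953950565
[[17.1, -1.0], [-15.5, -1.6], [-10.2, 12.7], [22.0, 13.1]]
```

View pics/g.png

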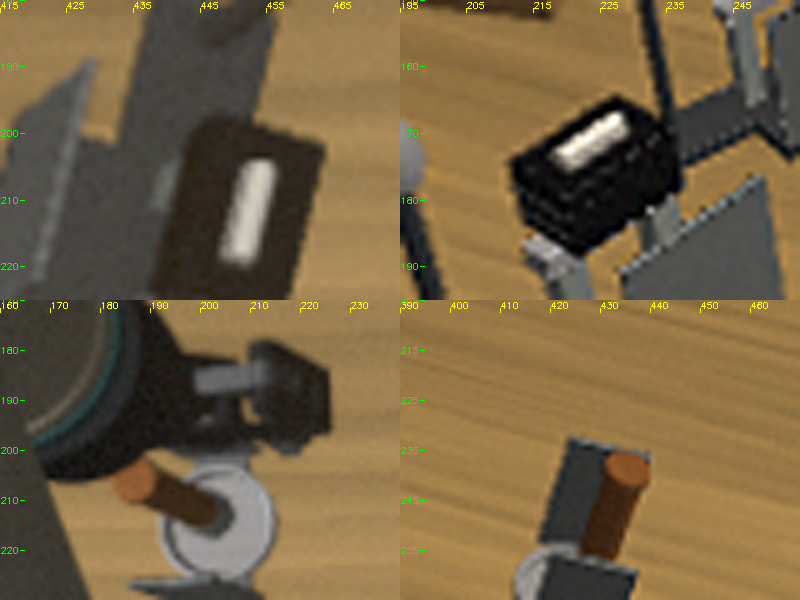

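```bash
python3 - <<'E'
from h import *
x=np.array([np.cos(2.85-np.pi),np.sin(2.85-np.pi)]);y=np.array([-x[1],x[0]]);c=np.array([524,-285])
for n,nm,uv,z in(("scene","botL",(213.7,182),100),("scene","botF",(222.1,188.2),100),("scene","topL",(212,173.8),136),("scene","topBack",(227.5,164.8),136),("top","-y+x",(463.9,202.2),136),("top","-y edge",(459.2,222),136),("top","bar -y edge first pic",(454.2,200),100),("top","bar -y edge2",(449.6,220),100)):
    p=plane(n,uv,z)[:2]-c; print(n,nm,round(p@x,1),round(p@y,1))
a=plane("top",(203.6,214.4),14); print("dish",a)
E
python3 - <<'E'
import sys; sys.path.insert(0,'.')
from h import *
im=get_image("top")[:,:,0].astype(int)
for v in(205,212,219): print(v,list(zip(range(436,470),im[v,436:470])))
E
```

```text
scene botL 27.8 -21.6
scene botF 30.3 19.9
scene topL 29.5 -16.6
scene topBack -27.6 -13.0
top -y+x 29.0 -21.7
top -y edge -19.7 -21.9
top bar -y edge first pic 37.1 -7.9
top bar -y edge2 -13.9 -8.7
dish [532.61398502 334.05673     14.        ]
205 [(436, np.int64(71)), (437, np.int64(70)), (438, np.int64(74)), (439, np.int64(89)), (440, np.int64(100)), (441, np.int64(80)), (442, np.int64(56)), (443, np.int64(45)), (444, np.int64(43)), (445, np.int64(49)), (446, np.int64(44)), (447, np.int64(48)), (448, np.int64(47)), (449, np.int64(49)), (450, np.int64(58)), (451, np.int64(119)), (452, np.int64(153)), (453, np.int64(199)), (454, np.int64(208)), (455, np.int64(171)), (456, np.int64(91)), (457, np.int64(48)), (458, np.int64(45)), (459, np.int64(46)), (460, np.int64(49)), (461, np.int64(42)), (462, np.int64(61)), (463, np.int64(140)), (464, np.int64(149)), (465, np.int64(152)), (466, np.int64(150)), (467, np.int64(151)), (468, np.int64(148)), (469, np.int64(154))]
212 [(436, np.int64(68)), (437, np.int64(69)), (438, np.int64(73)), (439, np.int64(71)), (440, np.int64(55)), (441, np.int6
[... 640 characters left out ...]
7, np.int64(74)), (438, np.int64(51)), (439, np.int64(43)), (440, np.int64(45)), (441, np.int64(41)), (442, np.int64(47)), (443, np.int64(50)), (444, np.int64(47)), (445, np.int64(45)), (446, np.int64(47)), (447, np.int64(51)), (448, np.int64(67)), (449, np.int64(83)), (450, np.int64(85)), (451, np.int64(108)), (452, np.int64(97)), (453, np.int64(61)), (454, np.int64(49)), (455, np.int64(46)), (456, np.int64(51)), (457, np.int64(47)), (458, np.int64(42)), (459, np.int64(73)), (460, np.int64(172)), (461, np.int64(171)), (462, np.int64(171)), (463, np.int64(171)), (464, np.int64(171)), (465, np.int64(171)), (466, np.int64(170)), (467, np.int64(171)), (468, np.int64(170)), (469, np.int64(171))]
```

Housing is upright on the bar, centred within ~1 mm. Next, go above the pusher.

>>> play_rows:
  deltas: [-11, 62, 30, 0, -0.007, 0, 1, -11, 62, 30, 0, -0.007, 0, 1, -11, 62, 30, 0, -0.007, 0, 1, -11, 62, 30, 0, -0.007, 0, 1]

```text
clock: 11.75
eef_pos: [540.2, 338.0, 207.0]
tool_rot: [-3.141, 0.002, -3.046]
force: [0.6, -0.8, 0.1]
width: 85.7
gripper_force: 0.0
```

```bash
python3 d.py 539.5 341 78 3.24
```

```text
now 11.75 [540.2 338.  207. ] [-3.1409e+00  1.6000e-03 -3.0463e+00] w 85.7 gf 0.0 F [ 0.6 -0.8  0.1] q [-0.49  0.64 -0.19  1.58  0.14  0.94  0.94]
delta [  0.6   3.1 129. ] [-0.0007  0.0016 -0.0031]
```

>>> play_rows:
  deltas: [0.5, 1.5, 30, 0, 0, 0, 1, 0.5, 2, 70, 0, 0, 0, 1, 0.5, 2, 105, 0, 0, 0, 1, 0.5, 2, 124, 0, 0, 0, 1, 0.5, 2, 129, 0, 0, 0, 1, 0.5, 2, 129, 0, 0, 0, 1]

```text
clock: 12.5
eef_pos: [539.3, 342.5, 78.4]
tool_rot: [3.14, 0.002, -3.044]
force: [0.1, 0.6, 0.4]
width: 85.7
gripper_force: 0.0
```

>>> play_rows:
  deltas: [0, 0, 0, 0, 0, 0, 0.6, 0, 0, 0, 0, 0, 0, 0.4, 0, 0, 0, 0, 0, 0, 0.25, 0, 0, 0, 0, 0, 0, 0.1, 0, 0, 0, 0, 0, 0, 0.05, 0, 0, 0, 0, 0, 0, 0.05, 0, 0, 0, 0, 0, 0, 0.05, 0, 0, 0, 0, 0, 0, 0.05]

```text
clock: 13.5
eef_pos: [538.8, 342.8, 77.8]
tool_rot: [3.14, 0.001, -3.043]
force: [-0.2, 1.4, 4.6]
width: 19.3
gripper_force: 58.4
```

>>> play_rows:
  deltas: [0, 0, -20, 0, 0, 0, 0.05, 0, 0, -60, 0, 0, 0, 0.05, 0, 0, -120, 0, 0, 0, 0.05, 0, 0, -170, 0, 0, 0, 0.05, 0, 0, -185, 0, 0, 0, 0.05, 0, 0, -185, 0, 0, 0, 0.05, 0, 0, -185, 0, 0, 0, 0.05]

```text
clock: 14.38
eef_pos: [537.3, 341.2, 260.3]
tool_rot: [-3.14, -0.003, -3.043]
force: [-0.5, 0.2, -1.7]
width: 19.1
gripper_force: 58.6
```

```bash
python3 d.py 523.5 -284.8 263 2.85;python3 - <<'E'
from h import *
montage("pics/h.png",[('top',150,160,100),('scene',380,140,100)])
E
```

```text
now 14.375 [537.3 341.2 260.3] [-3.1399e+00 -3.0000e-03 -3.0434e+00] w 19.1 gf 58.6 F [-0.5  0.2 -1.7] q [-0.49  0.59 -0.2   1.51  0.13  1.06  0.95]
delta [  75.1 -621.6   -1.4] [-0.0023 -0.0026  0.3897]
```

View pics/h.png

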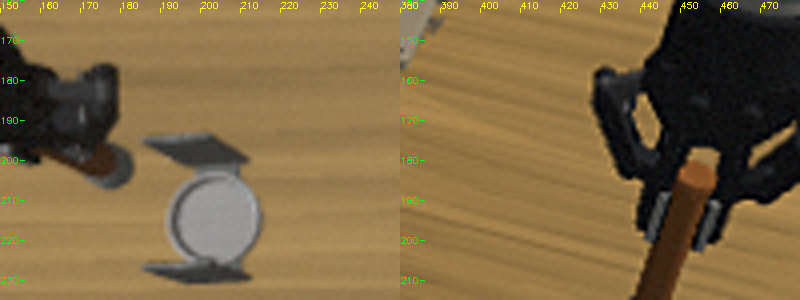

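Pusher held and vertical (nose at top (179,202), cap at scene (454,182)); the empty dish is at top (202,216). Computing offsets.

Run:
```python
from h import *
from m import blob
print("nose top",plane("top",(179.5,201.7),187.5).round(1),"cap scene",plane("scene",(454,182.5),309.5).round(1))
a=blob("top",(185,198,218,232),lambda r,g,b:(abs(r-b)<25)&(r>100)); print("dish",a,plane("top",(a[1].mean(0)),10).round(1),plane("top",a[0],5).round(1))
```

```text
nose top [536.5 335.5 187.5] cap scene [538.7 340.6 309.5]
dish (array([203.19672131, 214.32318501]), array([[186., 202.],
       [214., 202.],
       [214., 226.],
       [186., 226.]]), np.int32(427)) [534.2 345.1  10. ] [534.1 338.    5. ]
```

>>> play_rows:
  deltas: [5, -50, 0, 0, 0, 0.05, 0.05, 12, -110, 0, 0, 0, 0.1, 0.05, 20, -170, 0, 0, 0, 0.15, 0.05, 28, -230, 0, 0, 0, 0.2, 0.05, 35, -290, 0, 0, 0, 0.25, 0.05, 43, -350, 0, 0, 0, 0.3, 0.05, 50, -410, 0, 0, 0, 0.35, 0.05, 58, -470, 0, 0, 0, 0.39, 0.05, 65, -530, 0, 0, 0, 0.39, 0.05, 73, -590, 0, 0, 0, 0.39, 0.05]

```text
clock: 15.78
eef_pos: [523.2, -253.7, 261.2]
tool_rot: [3.14, -0.001, 2.85]
force: [0.7, 1.3, -1.3]
width: 18.7
gripper_force: 58.9
```

```bash
python3 d.py 523.5 -284.8 263 2.85
```

```text
now 15.775 [ 523.2 -253.7  261.2] [ 3.1404e+00 -7.0000e-04  2.8501e+00] w 18.7 gf 58.9 F [ 0.7  1.3 -1.3] q [ 0.43  0.5  -0.04  1.68  0.02  0.97  1.66]
delta [ -9.2 -29.7  -1.8] [ 0.0012 -0.0007  0.0001]
```

>>> play_rows:
  deltas: [-9, -28, 0, 0, 0, 0, 0.05, -9, -28, 10, 0, 0, 0, 0.05, -9, -28, 25, 0, 0, 0, 0.05, -9, -28, 35, 0, 0, 0, 0.05, -9, -28, 37, 0, 0, 0, 0.05, -9, -28, 37, 0, 0, 0, 0.05]

```text
clock: 16.52
eef_pos: [524.5, -280.9, 225.1]
tool_rot: [3.141, 0.0, 2.851]
force: [-0.3, 0.1, -1.3]
width: 19.2
gripper_force: 59.0
```

```bash
python3 d.py 523.5 -284.8 210.3 2.85
python3 - <<'E'
from h import *
x=np.array([np.cos(2.85-np.pi),np.sin(2.85-np.pi)]);y=np.array([-x[1],x[0]])
# nose (dark/bright grey) vs housing in scene: print row profile through the nose
s=read_state(); t=s["eef_pos"]
print("pred nose centre/edges scene",proj("scene",[[t[0],t[1],t[2]-72.8]]).round(1), "lock",proj("scene",[[523,-285,143.5]]).round(1))
im=get_image("scene"); cv2.imwrite("pics/i.png",im[:,:,::-1])
u,v=proj("scene",[[t[0],t[1],t[2]-66]])[0].round().astype(int)
for dv in(-12,-8,-4,-2,0,2,4,6): print(v+dv,[int(q) for q in im[v+dv,u-12:u+13].mean(1)],u-12)
E
```

```text
now 16.525 [ 524.5 -280.9  225.1] [3.1407e+00 5.0000e-04 2.8508e+00] w 19.2 gf 59.0 F [-0.3  0.1 -1.3] q [ 0.47  0.55 -0.04  1.68  0.03  0.9   1.7 ]
delta [-0.2 -4.1 14.8] [0.0009 0.0005 0.0008]
pred nose centre/edges scene [[223.5 167.2]] lock [[223.1 168.9]]
153 [104, 101, 101, 105, 110, 67, 28, 36, 45, 52, 62, 61, 76, 106, 110, 111, 106, 103, 108, 113, 45, 23, 59, 110, 114] 211
157 [113, 114, 116, 113, 115, 119, 69, 28, 36, 45, 54, 61, 63, 79, 103, 105, 103, 102, 102, 108, 114, 40, 27, 72, 111] 211
161 [95, 99, 102, 102, 103, 106, 112, 61, 27, 37, 48, 57, 64, 60, 83, 110, 113, 112, 113, 114, 116, 97, 31, 26, 76] 211
163 [107, 105, 102, 103, 100, 95, 101, 68, 37, 29, 36, 46, 53, 87, 128, 120, 117, 114, 115, 114, 114, 123, 32, 24, 55] 211
165 [106, 108, 104, 102, 104, 107, 113, 75, 64, 78, 91, 100, 108, 114, 113, 117, 65, 19, 40, 86, 115, 122, 73, 25, 33] 211
167 [104, 102, 102, 103, 103, 105, 115, 93, 65, 59, 71, 81, 93, 100, 106, 109, 138, 49, 5, 8, 15, 17, 68, 22, 37] 211
169 [107, 109, 108, 110, 111, 116, 122, 86, 41, 55, 51, 63, 76, 83, 89, 135, 157, 163, 58, 16, 21, 10, 12, 8, 48] 211
171 [110, 113, 117, 100, 76, 36, 6, 0, 62, 174, 230, 237, 198, 153, 154, 100, 46, 20, 7, 15, 7, 55, 24, 12, 14] 211
```

Run:
```python
from h import *
from m import blob
print("nose",plane("scene",(222.2,167.8),152.3).round(1),"lock",plane("scene",(223.25,170.),143.5).round(1), read_state()["eef_pos"].round(1))
im=get_image("top")
t=read_state()["eef_pos"]; print(proj("top",[[t[0],t[1],152.3],[523,-285,143.5]]).round(1))
for v in range(196,226,3): print(v,[int(q) for q in im[v,436:470].mean(1)])
```

```text
nose [ 528.3 -282.8  152.3] lock [ 527.3 -281.8  143.5] [ 524.6 -281.2  225.4]
[[452.7 210. ]
 [453.1 211.2]]
196 [63, 62, 60, 62, 59, 59, 61, 60, 61, 60, 56, 43, 34, 36, 37, 34, 37, 44, 59, 49, 41, 35, 41, 42, 40, 37, 40, 37, 35, 30, 33, 33, 37, 39]
199 [61, 59, 61, 62, 62, 61, 63, 51, 38, 33, 33, 34, 25, 37, 36, 30, 32, 36, 35, 32, 33, 33, 39, 37, 39, 37, 33, 39, 38, 34, 36, 37, 35, 33]
202 [60, 64, 61, 60, 64, 64, 46, 35, 31, 25, 31, 38, 32, 36, 34, 33, 35, 39, 34, 37, 33, 35, 33, 56, 40, 36, 36, 38, 36, 39, 38, 38, 34, 34]
205 [57, 59, 62, 80, 90, 72, 43, 27, 27, 36, 36, 35, 34, 48, 68, 79, 80, 72, 59, 53, 68, 83, 86, 80, 65, 57, 51, 35, 44, 48, 39, 39, 28, 34]
208 [60, 59, 84, 93, 84, 51, 35, 30, 29, 37, 36, 38, 85, 98, 106, 94, 71, 67, 67, 62, 69, 74, 66, 63, 61, 61, 61, 56, 50, 51, 59, 68, 48, 37]
211 [61, 64, 71, 74, 49, 33, 29, 30, 37, 34, 37, 41, 97, 104, 107, 117, 102, 72, 65, 63, 62, 56, 57, 50, 44, 55, 109, 110, 122, 120, 119, 118, 105, 93]
214 [58, 60, 63, 50, 35, 32, 35, 33, 37, 36, 32, 33, 49, 112, 121, 97, 94, 94, 91, 89, 76, 59, 42, 30, 53, 108, 116, 115, 115, 114, 116, 113, 114, 113]
217 [59, 60, 48, 32, 32, 34, 34, 38, 36, 36, 30, 48, 108, 132, 174, 183, 164, 106, 45, 36, 33, 33, 38, 34, 93, 119, 117, 119, 124, 122, 120, 121, 119, 121]
220 [63, 58, 35, 34, 30, 33, 30, 36, 38, 37, 39, 29, 37, 35, 38, 53, 45, 35, 33, 37, 36, 39, 34, 85, 122, 124, 126, 123, 124, 123, 119, 122, 122, 123]
223 [62, 45, 32, 32, 33, 34, 40, 30, 30, 30, 31, 37, 29, 38, 35, 36, 34, 30, 38, 33, 38, 37, 53, 116, 121, 115, 122, 118, 120, 120, 118, 118, 120, 118]
```

Nose and lock agree within about 2 mm in both views. Press down.

>>> play_rows:
  deltas: [0, -1, 5, 0, 0, 0, 0.05, 0, -1, 8, 0, 0, 0, 0.05, 0, -1, 10, 0, 0, 0, 0.05, 0, -1, 12, 0, 0, 0, 0.05, 0, -1, 13, 0, 0, 0, 0.05, 0, -1, 14, 0, 0, 0, 0.05]

```text
clock: 17.38
eef_pos: [524.0, -282.6, 212.2]
tool_rot: [3.141, 0.001, 2.85]
force: [-2.0, 0.7, 5.9]
width: 19.2
gripper_force: 59.4
```

>>> play_rows:
  deltas: [0, 0, 1, 0, 0, 0, 0.05, 0, 0, 1.6, 0, 0, 0, 0.05, 0, 0, 2, 0, 0, 0, 0.05, 0, 0, 2.3, 0, 0, 0, 0.05]

```text
clock: 17.88
eef_pos: [524.0, -282.6, 210.1]
tool_rot: [3.141, 0.001, 2.85]
force: [-2.6, -0.4, 8.9]
width: 19.2
gripper_force: 59.5
```

>>> play_rows:
  deltas: [0, 0, 0.5, 0, 0, 0, 0.05, 0, 0, 1, 0, 0, 0, 0.05, 0, 0, 1.4, 0, 0, 0, 0.05, 0, 0, 1.4, 0, 0, 0, 0.05]

```text
clock: 18.38
eef_pos: [524.2, -282.7, 210.0]
tool_rot: [3.141, 0.002, 2.85]
force: [-4.2, 1.5, 15.0]
width: 19.5
gripper_force: 60.1
```

>>> play_rows:
  deltas: [0, 0, 0.8, 0, 0, 0, 0.05, 0, 0, 0.8, 0, 0, 0, 0.05, 0, 0, -1, 0, 0, 0, 0.05, 0, 0, -10, 0, 0, 0, 0.05, 0, 0, -35, 0, 0, 0, 0.05, 0, 0, -55, 0, 0, 0, 0.05, 0, 0, -55, 0, 0, 0, 0.05]

```text
clock: 19.25
eef_pos: [525.0, -282.9, 263.8]
tool_rot: [3.141, 0.004, 2.85]
force: [-1.0, 0.5, -1.8]
width: 19.2
gripper_force: 59.0
```

```bash
python3 d.py 538.8 342.5 263 3.24
```

```text
now 19.25 [ 525.  -282.9  263.8] [3.1413 0.004  2.8498] w 19.2 gf 59.0 F [-1.   0.5 -1.8] q [ 0.47  0.51 -0.04  1.64  0.02  0.99  1.71]
delta [1.667e+02 6.030e+02 3.000e-01] [-0.0005  0.004  -0.3902]
```

>>> play_rows:
  deltas: [14, 50, 0, 0, 0, -0.05, 0.05, 30, 108, 0, 0, 0, -0.1, 0.05, 46, 166, 0, 0, 0, -0.15, 0.05, 62, 224, 0, 0, 0, -0.2, 0.05, 78, 282, 0, 0, 0, -0.25, 0.05, 94, 340, 0, 0, 0, -0.3, 0.05, 110, 398, 0, 0, 0, -0.35, 0.05, 126, 456, 0, 0, 0, -0.39, 0.05, 142, 514, 0, 0, 0, -0.39, 0.05, 155, 560, 0, 0, 0, -0.39, 0.05]

```text
clock: 20.5
eef_pos: [535.6, 301.2, 261.4]
tool_rot: [3.141, -0.001, -3.042]
force: [0.9, -0.6, -1.5]
width: 19.2
gripper_force: 59.0
```

```bash
python3 d.py 538.8 342.5 200 3.24
python3 - <<'E'
from h import *
from m import blob
x=np.array([np.cos(2.85-np.pi),np.sin(2.85-np.pi)]);y=np.array([-x[1],x[0]]);c=np.array([524,-285])
for n,b in(("top",(430,190,465,240)),("scene",(205,155,240,190))):
    a=blob(n,b,lambda r,g,b:(r>150)&(b>120)&(r-b>8)&(r-b<45)); w=plane(n,a[0],137.5)[:2]; bx=np.array([plane(n,q,137.5)[:2]-c for q in a[1]]); print(n,a[0],a[2],"lock",w.round(1),(w-c)@x,(w-c)@y); print(np.c_[bx@x,bx@y].round(1).tolist())
im=get_image("top")
for v in(205,212,219): print(v,[int(q) for q in im[v,436:470,0]])
a=blob("top",(185,196,220,232),lambda r,g,b:(abs(r-b)<25)&(r>110)); print(a)
for v in(208,213,218): print(v,[int(q) for q in im[v,184:222,0]])
for u in(200,204,208): print(u,[int(q) for q in im[195:235,u,0]])
E
```

```text
now 20.5 [535.6 301.2 261.4] [ 3.1408e+00 -9.0000e-04 -3.0415e+00] w 19.2 gf 59.0 F [ 0.9 -0.6 -1.5] q [-0.43  0.55 -0.2   1.58  0.12  1.02  1.  ]
delta [-7.4 40.7 61.4] [ 0.0008 -0.0009  0.0016]
top [451.54 211.64] 50 lock [ 523.  -283.2] -1.5204999577361042 1.4238787992058348
[[-17.8, 5.3], [15.2, 5.2], [15.5, -2.7], [-17.5, -2.6]]
scene [223.47619048 171.28571429] 21 lock [ 526.3 -282.8] 1.5414039158124695 2.7158289666205357
[[16.8, -1.6], [-16.4, -0.8], [-13.1, 7.4], [19.8, 6.5]]
205 [72, 71, 73, 87, 96, 82, 54, 45, 45, 45, 41, 50, 49, 48, 59, 117, 178, 182, 161, 120, 51, 48, 49, 51, 46, 49, 59, 140, 148, 148, 149, 148, 152, 151]
212 [69, 69, 70, 67, 50, 43, 46, 42, 49, 50, 44, 52, 49, 95, 181, 206, 197, 162, 75, 46, 46, 45, 47, 45, 51, 120, 166, 168, 168, 165, 165, 169, 166, 167]
219 [66, 71, 54, 44, 48, 44, 47, 46, 47, 47, 47, 53, 67, 88, 93, 118, 87, 44, 52, 47, 47, 44, 50, 70, 166, 170, 167, 167, 168, 167, 168, 168, 166, 168]
(array([203.43187661, 214.44473008]), array([[185.99999905, 225.99999809],
       [197.28698254, 198.58875608],
       [217.90828323, 207.07988167],
   
[... 508 characters left out ...]
57, 159, 156, 161, 157, 160, 161, 160, 159, 157, 159, 158, 159, 155, 162, 142, 103, 149, 170, 169, 173, 169, 170, 170]
200 [59, 59, 59, 57, 56, 58, 84, 101, 130, 133, 95, 130, 155, 161, 157, 159, 158, 158, 158, 161, 155, 156, 161, 156, 157, 155, 158, 160, 148, 107, 104, 84, 65, 58, 56, 55, 159, 156, 154, 151]
204 [66, 60, 59, 62, 58, 65, 95, 112, 150, 123, 137, 160, 162, 160, 159, 162, 158, 157, 160, 159, 156, 158, 162, 161, 159, 157, 154, 161, 158, 140, 122, 74, 57, 57, 59, 78, 155, 157, 151, 156]
208 [147, 130, 82, 59, 61, 74, 98, 105, 114, 149, 138, 150, 159, 158, 160, 159, 158, 158, 155, 157, 156, 159, 159, 159, 157, 156, 157, 157, 157, 134, 106, 101, 73, 56, 57, 104, 158, 159, 154, 153]
```

Lock is home and the housing hasn't moved. Return the pusher to its dish.

>>> play_rows:
  deltas: [-5, 37, 10, 0, 0, 0, 0.05, -5, 38, 40, 0, 0, 0, 0.05, -5, 38, 60, 0, 0, 0, 0.05, -5, 38, 60, 0, 0, 0, 0.05, -5, 38, 60, 0, 0, 0, 0.05]

```text
clock: 21.32
eef_pos: [538.7, 335.9, 203.4]
tool_rot: [3.141, 0.002, -3.045]
force: [0.9, 0.1, -2.0]
width: 19.2
gripper_force: 59.3
```

```bash
python3 d.py 537.5 341 90 3.24
```

```text
now 21.325 [538.7 335.9 203.4] [ 3.1411e+00  1.6000e-03 -3.0451e+00] w 19.2 gf 59.3 F [ 0.9  0.1 -2. ] q [-0.49  0.64 -0.19  1.59  0.15  0.92  0.94]
delta [  0.9   5.1 113.4] [ 0.0005  0.0016 -0.0019]
```

>>> play_rows:
  deltas: [1, 3, 30, 0, 0, 0, 0.05, 1, 3.5, 70, 0, 0, 0, 0.05, 1, 3.5, 100, 0, 0, 0, 0.05, 1, 3.5, 113, 0, 0, 0, 0.05, 1, 3.5, 120, 0, 0, 0, 0.05, 1, 3.5, 123, 0, 0, 0, 0.05, 1, 3.5, 123, 0, 0, 0, 0.05]

```text
clock: 22.2
eef_pos: [537.1, 340.6, 80.6]
tool_rot: [3.14, 0.002, -3.044]
force: [0.8, -0.2, -2.7]
width: 19.3
gripper_force: 59.4
```

>>> play_rows:
  deltas: [0, 0, 1.2, 0, 0, 0, 0.05, 0, 0, 2.2, 0, 0, 0, 0.05, 0, 0, 2.8, 0, 0, 0, 0.05, 0, 0, 2.8, 0, 0, 0, 0.05]

```text
clock: 22.7
eef_pos: [536.9, 340.5, 77.8]
tool_rot: [3.141, 0.002, -3.043]
force: [-1.3, -0.6, 5.5]
width: 19.4
gripper_force: 59.9
```

Nose on the floor at the same height as at pick-up. Release and retreat.

>>> play_rows:
  deltas: [0, 0, -0.5, 0, 0, 0, 0.2, 0, 0, -0.5, 0, 0, 0, 0.3, 0, 0, -0.5, 0, 0, 0, 0.45, 0, 0, -0.5, 0, 0, 0, 0.7, 0, 0, -0.5, 0, 0, 0, 0.8, 0, 0, -0.5, 0, 0, 0, 0.8]

```text
clock: 23.45
eef_pos: [536.6, 340.3, 77.4]
tool_rot: [3.141, 0.001, -3.043]
force: [0.4, 0.3, 0.2]
width: 68.1
gripper_force: 0.0
```

>>> play_rows:
  deltas: [0, 0, -15, 0, 0, 0, 0.8, 0, 0, -50, 0, 0, 0, 0.8, 0, 0, -100, 0, 0, 0, 0.8, 0, 0, -150, 0, 0, 0, 0.8, 0, -60, -170, 0, 0, 0, 0.8, 0, -120, -170, 0, 0, 0, 0.8, 0, -120, -170, 0, 0, 0, 0.8, 0, -120, -170, 0, 0, 0, 0.8]

```text
clock: 24.45
eef_pos: [548.3, 221.2, 248.4]
tool_rot: [3.14, 0.002, -3.044]
force: [0.5, 0.6, 0.5]
width: 68.3
gripper_force: 0.0
```

```bash
python3 d.py 538 340 200 3.24
python3 - <<'E'
from h import *
from m import blob
f=lambda r,g,b:(r-b>45)&(g*1.45<r)&(r>75)
for n,b in(("scene",(415,225,450,265)),("top",(172,192,215,228))):
    a=blob(n,b,f); print(n,a[0].round(1),a[1].round(1).tolist(),a[2])
print("pred axis scene/top z40,z127",[proj(n,[[537,340.5,40],[537,340.5,127]]).round(1).tolist() for n in("scene","top")])
E
```

```text
now 24.45 [548.3 221.2 248.4] [ 3.1398e+00  1.8000e-03 -3.0439e+00] w 68.3 gf 0.0 F [0.5 0.6 0.5] q [-0.3   0.53 -0.21  1.67  0.13  0.96  1.12]
delta [ -1.2 119.1  48.6] [ 0.0018  0.0018 -0.0007]
scene [434. 241.] [[429.9, 235.1], [437.9, 234.6], [439.0, 255.6], [431.0, 256.0]] 68Traceback (most recent call last):
  File "<stdin>", line 5, in <module>
  File "m.py", line 4, in blob
    k,l,s,ce=cv2.connectedComponentsWithStats(m); i=1+np.argmax(s[1:,4]); mm=(l==i).astype(np.uint8)
                                                      ~~~~~~~~~^^^^^^^^^
    return _wrapfunc(a, 'argmax', axis=axis, out=out, **kwds)
    return bound(*args, **kwds)
ValueError: attempt to get argmax of an empty sequence
```

>>> play_rows:
  deltas: [0, 0, 0, 0, 0, 0, 0.8, 0, 0, 0, 0, 0, 0, 0.8, 0, 0, 0, 0, 0, 0, 0.8, 0, 0, 0, 0, 0, 0, 0.8]

```text
clock: 25.05
eef_pos: [548.2, 220.9, 247.3]
tool_rot: [3.141, 0.001, -3.043]
force: [-0.3, 0.4, -0.1]
width: 68.5
gripper_force: 0.0
```

```bash
python3 -c "
from cell import *
print(finish_job())"
```

```text
the job is handed in; nothing more can be done
None
```

I handed the job in at about 25 s, but no verdict came back. By my measurements the housing is centred on the anvil to within about 2 mm, the lock is pressed to its stop, and the pusher is upright in its dish (final check in the scene view only).

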